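# Hardness probe held square on the free ground spot of a welded pipe

## Task

Check the hardness of this welded pipe: take the hand-held hardness probe out of its stand and set its tip on the middle of whichever of the two ground spots the clamp leaves free. Hold the probe square to the pipe wall there, pressed lightly so that its sprung tip is pushed about half-way in and never hard, and finish while still holding it like that. Leave the other things on the table where they are.

Things in the scene. Friction and masses are not known exactly. Their poses are not given: they have to be found in the camera images.
- grip (a point): Centre of the grip head of the hardness probe, a pen-like tool hanging upright, tip down, in its stand; 144 mm long. Grey head 34 (x) x 26 (y, flats to grip) x 55 mm high on a black collar 38 mm across, 5 mm thick; below it a steel barrel, diameter 22, length 70 mm, then the sprung tip. z points up the probe, away from the tip; tip end 116.5 mm below this point when fully out. About 0.2 kg.
- tip_end (a point): The rounded end of the probe's tip, a steel pin of 8 mm diameter that stands 14 mm out of the barrel and slides into it against a spring. Same axes as grip; it moves up with the pin.
- tip (a joint): How far the sprung tip is pushed in: 0 = fully out, 0.004 m = half-way, 0.008 m = bottomed. It takes 1.5 N to start it and 0.5 N more for each mm (3.5 N half-way).
- pipe: Dark steel pipe lying level in two V-blocks, outer diameter 76 mm, 260 mm long, a weld bead round its middle, a two-bolt flange on its -y end. Origin in its middle, on its axis; y runs along it. It may be turned about its y by up to 0.3 rad, so the ground spots need not point straight up. Held firmly.
- spot_a (a point): Centre of one ground spot: a bright round patch 20 mm across on the pipe's dark wall, 50 mm from the weld on the pipe's +y side. The point lies on the wall; its z is square to the wall, pointing outwards; its y runs along the pipe.
- spot_b (a point): Centre of the other ground spot, the same but 50 mm from the weld on the pipe's -y side.
- clamp_pad (a point): Where the screw of the stirrup clamp bears on the top of the pipe. The clamp is a steel yoke over the pipe, 110 mm wide across the pipe and 24 mm along it, part of one of the two V-blocks; its knob ends 57 mm above this point. It covers one of the two ground spots; the V-block under the other spot has no clamp.
- stand: Grey stand of the probe, fixed: foot 100 x 90 mm, shelf 78 x 78 mm with its top 100 mm above the table and a 26 mm hole in its middle that the barrel hangs through (the collar rests on the shelf). Origin on the table under the hole, z up.
- plate: Flat steel plate on the table under the V-blocks, 150 x 250 x 15 mm, fixed. The V-blocks on it are 90 mm wide across the pipe, 40 along it, 50 high. Origin in the middle of its underside.
- hammer: Bystander: hammer lying on the table, 260 mm long, origin under its middle.
- wire_brush: Bystander: wooden wire brush lying on its bristles, 250 mm long, 36 mm high, origin under its middle.
- magnet: Bystander: flat steel welding magnet standing on its long edge, 110 mm long, 16 mm thick, 62 mm high, origin under its middle.
- offcut: Bystander: short upright tube offcut, 50 mm across, 50 mm high, origin under its middle.

How it is judged:
On the way:
1. the probe has been lifted out of its stand in the gripper (height (world z) of tip_end above 0.105 m and contact force between the fingers and pen above 1 N), for 0.2 s.
At the end, for the whole second after the job is handed in: Still gripped and at rest: tip end within 7 mm of the centre of the ground spot without the clamp, probe within 0.12 rad (7 deg) of square to the wall there, sprung tip pushed in 1.5 to 7 mm and pressing with 1.5 to 7 N, the probe leaning on neither clamp nor stand (((distance between tip_end and spot_a below 0.007 m and angle between the z axis of grip and the z axis of spot_a, either way round below 0.12 rad and horizontal distance between clamp_pad and spot_a above 0.06 m) or (distance between tip_end and spot_b below 0.007 m and angle between the z axis of grip and the z axis of spot_b, either way round below 0.12 rad and horizontal distance between clamp_pad and spot_b above 0.06 m)) and value of joint tip between 0.0015 and 0.007 m and contact force between pen and pipe between 1.5 and 7 N and contact force between the fingers and pen above 1 N and contact force between pen and vblock_clamp below 0.3 N and contact force between pen and stand below 0.3 N and linear speed of pen below 0.02 m/s); the arm keeps its last pose, push and grip.
It fails at once if the probe is pressed hard on the pipe (over 15 N) (contact force between pen and pipe above 15 N).
It fails at once if a bystander on the table is moved by more than 30 mm (distance of any of hammer, wire_brush, magnet, offcut from where it was at the start of the episode above 0.03 m).
It also fails if it takes over 40 s, if anything falls off the work surface, if the arm or the gripper's body presses on something with over 40 N, if the wrist force passes 120 N, or if a joint passes its speed limit or range.

## Robot

A 7-joint arm with a two-finger parallel gripper is mounted at the origin on the work surface. World frame = base frame: x ahead of the robot, y to its left, z up, the work surface at z = 0. Lengths are in m, angles in rad, forces in N, time in s.
With the tool pointing down it reaches from about 0.4 to 0.875 m from the base axis. Payload 6.5 kg.
Tool frame: the origin (TCP) lies on the centre line of the jaws, within the pads' length; the fingertips stand 17 mm ahead of it and the grasp point (between the pads) lies 2 mm behind it; x points along the fingers, y is the direction in which the jaws open and shut, and the axes are right-handed (so a half turn about x gives the same grasp; the last joint's range is limited). The gripper opens to 88 mm and grips with 3 to 60 N. Pads are 18 mm wide; open, the fingers measure 123 mm over their backs; the gripper's body (75 mm by 187 mm) begins 45 mm behind the grasp point.
Start: joints at [1.096, 0.536, -0.004, 1.538, 0.003, 1.067, -0.071], TCP at [0.258, -0.596, 0.256] pointing down, gripper open.
Joint ranges: [-2.7, 2.7], [-0.37, 2.16], [-1.27, 1.26], [0.24, 2.4], [-1.31, 4.45], [0.19, 1.91], [-2.76, 2.76]. Speed limits (rad/s): [2.39, 2.39, 3.14, 3.14, 3.14, 3.14, 3.14].

## Interface

Orientations are given as a unit quaternion [x, y, z, w].
In Python, from bench import bot gives the robot as it stands.
- The arm moves only by the tool apply_moves, never from a script. Its argument "rows" is a list of rows, each an object with "rotation": the turn, a rotation vector about the tool's x, y, z in degrees, a list of three; "dp": the shift along the tool's x, y, z in mm, a list of three; "jaw": the opening, from -1 (shut) to 1 (fully open). In form: [{"rotation": [wx, wy, wz], "dp": [tx, ty, tz], "jaw": jaw}, ...]. A call has 1 to 20 rows; each row shifts and turns the pose as measured when the row begins, along the tool's axes as they then stand; what a row does not reach is not made up. A row lasts 1/12 s, in which the tool goes at most 41.7 mm and 7.16 degrees, less where a joint would pass 70% of its speed; a pose out of reach is approached as far as the arm can. A call with a gripper value outside its range is refused whole. The fingers move at their own pace and stop on an object; "squeeze" is the grip in N (left out, the last holds). Time passes only in rows, so rows that do not move let the fingers close. It gives the time, the measured TCP pose, the force and the opening at its end, in the units of the state.
- bot.get_state(): the state, without advancing time (a new reading comes with each control period).
- bot.camera(name): name is "scene" or "side" or "wrist"; returns the picture (384x512x3 uint8, red, green, blue); there is no depth.
- bot.camera_params(name): a dict with "fx", "fy", "cx", "cy" (pixels), "position" and "orientation" of the camera in the world; the wrist camera has in their place "hand_eye" (4x4, takes a point from camera to tool coordinates, whose origin is the TCP and whose axes are the tool frame's). Camera axes: x right, y up, looking along -z (the intrinsics and any distortion apply to the point x, -y, -z); pixel columns grow to the right and rows downward; lengths in m; the calibration is good to about 2 mm. A picture is of the moment at which its call begins: read the wrist's pose just before it. camera_params takes no time and is no camera call.
- bot.sign_off(): hands the job in, once; it reports no verdict.
The state is a dict: "clock": time; "qpos": joint angles; "qvel": joint speeds; "tau": joint torques, N m; "tool_pos": TCP position; "tcp_rot": TCP orientation; "wrist_force": force on the tool from outside, world axes, zero at the start; "ft_torque": the same for the moment, N m; "finger_gap": finger opening in m.
Only numpy, scipy, OpenCV 4.12 (cv2) and the standard library are available. Lean on these libraries where they do the work, as an engineer would, in place of code of your own. Each camera call takes 0.05 s, during which the arm holds its last target.

## Working session

There is one attempt and no reset: what is moved stays moved. The work goes in short steps, Python scripts to look and compute and a tool call to move; the robot and the scene stay as the last step left them, time stands still between calls to the robot, and variables do not carry over. Pictures are saved under pics/ and viewed, and the job is handed in when it is done.

Besides the shell and the picture viewer there is one more tool, called after "Request:" as a command line: name --argument value ..., lists and objects as JSON in quotes. apply_moves: Moves the arm, as the interface text tells. Its arguments: {"type":"object","properties":{"rows":{"type":"array"},"squeeze":{"type":"number"}},"required":["rows"]}

```bash
ls; mkdir -p pics
python3 - <<'E'
from bench import bot
import cv2
print(bot.get_state())
for n in ["scene","side","wrist"]:
    print(n,bot.camera_params(n))
    cv2.imwrite(f"pics/{n}0.png",bot.camera(n)[:,:,::-1])
E
```

```text
pics
{'clock': 0.0, 'qpos': array([ 1.09580217,  0.53713088, -0.00442788,  1.53878889,  0.00258981,
        1.06727641, -0.07119292]), 'qvel': array([ 2.24257692e-05, -8.28306254e-04, -2.28278360e-03, -1.96963093e-03,
        1.35022869e-04, -4.14214603e-04, -6.72738803e-05]), 'tau': array([-1.36167353e-05, -5.70973277e+01,  9.91005823e-01, -2.51598680e+01,
       -5.61605534e-02,  1.77833950e-02,  1.94472050e-04]), 'tool_pos': array([ 0.25814982, -0.59595471,  0.25489485]), 'tcp_rot': array([-0.69222846, -0.14409214,  0.69253646, -0.14300512]), 'wrist_force': array([-0.31959782,  0.23381595, -0.15620926]), 'ft_torque': array([0.00370291, 0.01642782, 0.03680214]), 'finger_gap': 0.08817263697724262}
scene {'fx': 500.07762892588187, 'fy': 500.07762892588187, 'cx': 251.15460887410748, 'cy': 189.74713218519793, 'position': array([1.10285202, 0.74534319, 1.31241421]), 'orientation': array([0.09338147, 0.287939  , 0.9045901 , 0.30014628])}
side {'fx': 359.3287737843467, 'fy': 359.3287737843467, 'cx': 260.1424386485372, 'cy': 190.39824818864204, 'position': array([0.48056165, 0.83045543, 0.92137237]), 'orientation': array([-0.03161404,  0.37415209,  0.92393449, -0.07318345])}
wrist {'fx': 282.635218914562, 'fy': 282.635218914562, 'cx': 254.65812983769212, 'cy': 191.2672768222344, 'hand_eye': array([[ 1.19520066e-03,  2.99616914e-01, -9.54058843e-01,
        -1.27863552e-01],
       [ 9.99999194e-01,  5.07010430e-05,  1.26867498e-03,
        -2.42621281e-04],
       [ 4.28488261e-04, -9.54059590e-01, -2.99616612e-01,
        -7.72983619e-02],
       [ 0.00000000e+00,  0.00000000e+00,  0.00000000e+00,
         1.00000000e+00]])}
```

View pics/scene0.png

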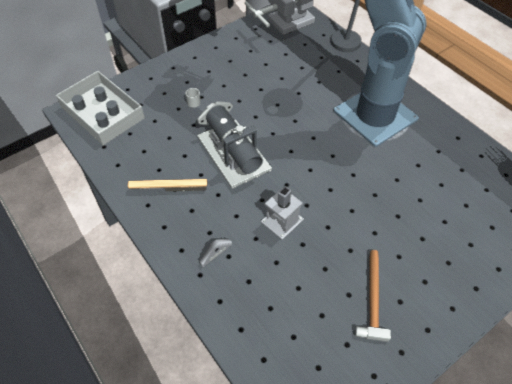

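View pics/side0.png

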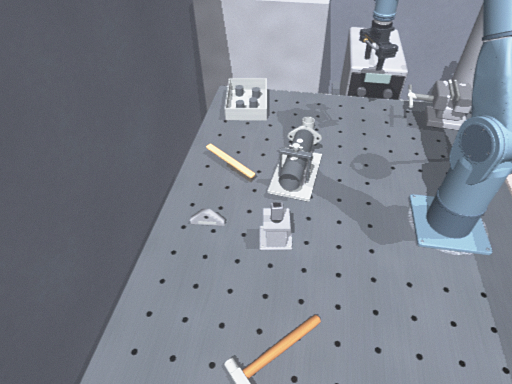

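View pics/wrist0.png

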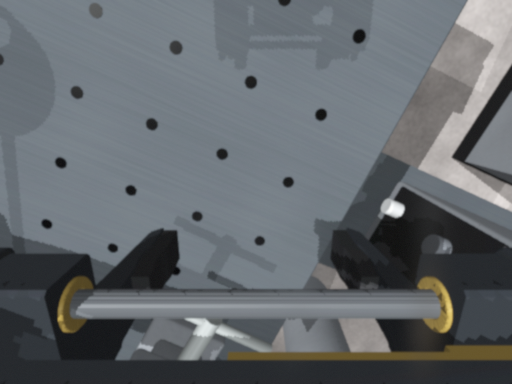

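Run:
```python
import cv2
a=cv2.imread("pics/scene0.png")[90:245,180:310]
cv2.imwrite("pics/s0c.png",cv2.resize(a,None,fx=4.5/1.2,fy=4.5/1.2,interpolation=cv2.INTER_CUBIC))
a=cv2.imread("pics/side0.png")[110:255,240:340]
cv2.imwrite("pics/d0c.png",cv2.resize(a,None,fx=4,fy=4,interpolation=cv2.INTER_CUBIC))
```

```text
(no output)
```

View pics/s0c.png

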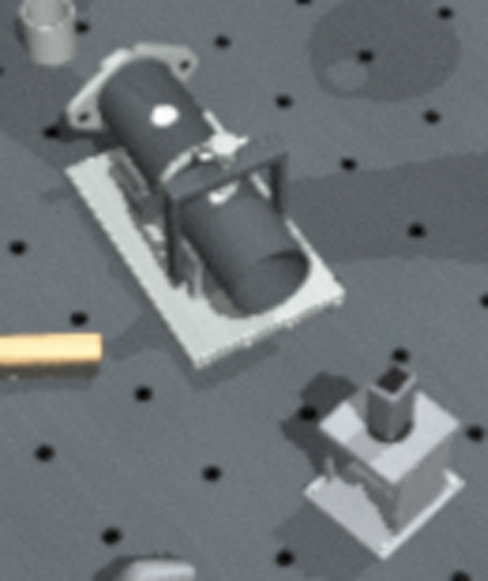

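View pics/d0c.png

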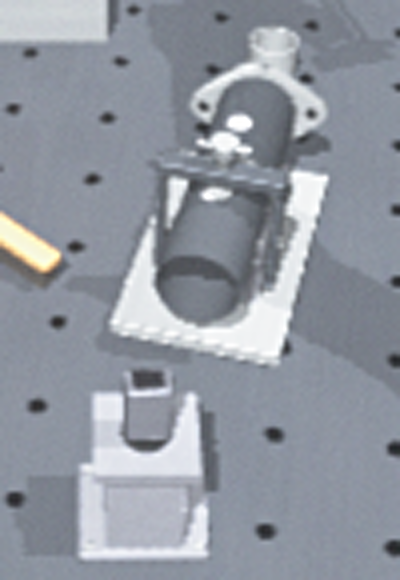

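```bash
cat > h.py <<'E'
import numpy as np
from scipy.spatial.transform import Rotation as R
from bench import bot
def cam(n,st=None):
    p=bot.camera_params(n)
    if n=="wrist":
        st=st or bot.get_state()
        Rt=R.from_quat(st['tcp_rot']).as_matrix(); H=np.array(p['hand_eye'])
        return p,Rt@H[:3,:3],Rt@H[:3,3]+st['tool_pos']
    return p,R.from_quat(p['orientation']).as_matrix(),np.array(p['position'])
def ray(c,uv):
    p,Rm,o=c
    d=Rm@np.array([(uv[0]-p['cx'])/p['fx'],-(uv[1]-p['cy'])/p['fy'],-1]); return o,d/np.linalg.norm(d)
def atz(c,uv,z):
    o,d=ray(c,uv); return o+d*(z-o[2])/d[2]
def tri(*cu):
    A=0;b=0;rs=[ray(*x) for x in cu]
    for o,d in rs:
        P=np.eye(3)-np.outer(d,d);A=A+P;b=b+P@o
    x=np.linalg.solve(A,b)
    return x,[np.linalg.norm(np.cross(x-o,d)) for o,d in rs]
def proj(c,X):
    p,Rm,o=c; v=Rm.T@(np.asarray(X)-o)
    return np.array([p['cx']+p['fx']*v[0]/-v[2],p['cy']-p['fy']*v[1]/-v[2]])
E
python3 - <<'E'
from h import *
np.set_printoptions(precision=4,suppress=True)
S=cam("scene");D=cam("side")
s=lambda u,v:(180+u/3.75-.37,90+v/3.75-.37)
d=lambda u,v:(240+u/4-.37,110+v/4-.37)
print("spot_b",tri((S,s(163,115)),(D,d(239,122))))
print("knob",tri((S,s(223,147)),(D,d(222,142))))
print("head",tri((S,s(394,379)),(D,d(148,380))),atz(S,s(394,379),.16),atz(D,d(148,380),.16))
for q in [(65,172),(203,365),(342,298)]: print("plate",atz(S,s(*q),.015))
for q in [(110,332),(275,362),(328,176)]: print("plateD",atz(D,d(*q),.015))
for q in [(318,428),(390,480),(462,423)]: print("shelf",atz(S,s(*q),.1))
for q in [(305,492),(385,556),(465,483)]: print("foot",atz(S,s(*q),.0))
for q in [(372,383),(389,395),(414,377),(397,363)]: print("headc",atz(S,s(*q),.16))
st=bot.get_state();print(R.from_quat(st['tcp_rot']).as_matrix())
E
```

```text
spot_b (array([ 0.5081, -0.2153,  0.1124]), [np.float64(0.00046772334287323), np.float64(0.0004677233428732978)])
knob (array([ 0.5179, -0.1103,  0.171 ]), [np.float64(0.0007796376462824129), np.float64(0.0007796376462822997)])
head (array([0.5455, 0.1472, 0.1567]), [np.float64(0.0003118249197497304), np.float64(0.0003118249197495319)]) [0.5469 0.1486 0.16  ] [0.5454 0.1506 0.16  ]
plate [ 0.5728 -0.2883  0.015 ]
plate [ 0.5978 -0.0351  0.015 ]
plate [ 0.459  -0.0209  0.015 ]
plateD [ 0.5976 -0.0295  0.015 ]
plateD [ 0.4531 -0.0163  0.015 ]
plateD [ 0.4185 -0.2706  0.015 ]
shelf [0.5943 0.1185 0.1   ]
shelf [0.5794 0.189  0.1   ]
shelf [0.5019 0.1818 0.1   ]
foot [0.5994 0.1104 0.    ]
foot [0.5844 0.1967 0.    ]
foot [0.4886 0.1823 0.    ]
headc [0.5624 0.1416 0.16  ]
headc [0.559  0.1578 0.16  ]
headc [0.5337 0.1562 0.16  ]
headc [0.5358 0.1385 0.16  ]
[[-0.0006  0.3976 -0.9176]
 [ 0.0011 -0.9176 -0.3976]
 [-1.     -0.0012  0.0001]]
```

```bash
cat >> h.py <<'E'
def goal(pos,Rg,show=True):
    st=bot.get_state();Rt=R.from_quat(st['tcp_rot']).as_matrix()
    dp=Rt.T@(np.asarray(pos)-st['tool_pos'])*1000
    rv=R.from_matrix(Rt.T@Rg).as_rotvec(degrees=True)
    print("dp mm",dp.round(1),"rot deg",rv.round(2),"t",st['clock'])
def down(yaw):  # tool x down, y = -(probe y) at yaw
    y=np.array([np.sin(yaw),-np.cos(yaw),0]);x=np.array([0,0,-1.]);return np.c_[x,y,np.cross(x,y)]
E
python3 -c "
from h import *
goal([.525,-.18,.31],down(.15))"
```

```text
dp mm [ -54.6 -275.8 -410.2] rot deg [1.483e+01 1.000e-02 7.000e-02] t 0.15
```

Request:
apply_moves --rows '[{"rotation":[0,0,0],"dp":[-5,-23,-34],"jaw":1},{"rotation":[0,0,0],"dp":[-5,-23,-34],"jaw":1},{"rotation":[0,0,0],"dp":[-5,-23,-34],"jaw":1},{"rotation":[0,0,0],"dp":[-5,-23,-34],"jaw":1},{"rotation":[0,0,0],"dp":[-5,-23,-34],"jaw":1},{"rotation":[0,0,0],"dp":[-5,-23,-34],"jaw":1},{"rotation":[0,0,0],"dp":[-5,-23,-34],"jaw":1},{"rotation":[0,0,0],"dp":[-5,-23,-34],"jaw":1},{"rotation":[0,0,0],"dp":[-5,-23,-34],"jaw":1},{"rotation":[0,0,0],"dp":[-5,-23,-34],"jaw":1},{"rotation":[0,0,0],"dp":[-5,-23,-34],"jaw":1},{"rotation":[0,0,0],"dp":[-5,-23,-34],"jaw":1},{"rotation":[7,0,0],"dp":[0,0,0],"jaw":1},{"rotation":[7,0,0],"dp":[0,0,0],"jaw":1},{"rotation":[0,0,0],"dp":[0,0,0],"jaw":1}]'

```text
clock: 1.4
tool_pos: [0.5258, -0.1695, 0.3108]
tcp_rot: [-0.703, -0.056, 0.707, -0.052]
wrist_force: [-0.5, -0.1, 0.8]
finger_gap: 0.0881
```

```bash
python3 -c "
from h import *
import cv2
goal([.525,-.18,.31],down(.15))
s=bot.get_state();print(s['tool_pos'],list(s['tcp_rot']),s['qpos'])
cv2.imwrite('pics/w1.png',cv2.resize(bot.camera('wrist')[:,:,::-1],(768,576),interpolation=cv2.INTER_CUBIC))"
```

```text
dp mm [ 0.8 10.2  2.4] rot deg [0.17 0.3  0.33] t 1.4
[ 0.52583293 -0.16953153  0.31080213] [np.float64(-0.7030208833763475), np.float64(-0.055909487671040245), np.float64(0.7070505959478253), np.float64(-0.05210778727720912)] [ 0.35587576  0.32357017 -0.15542616  1.72613428  0.05118184  1.10304139
 -1.23291566]
```

View pics/w1.png

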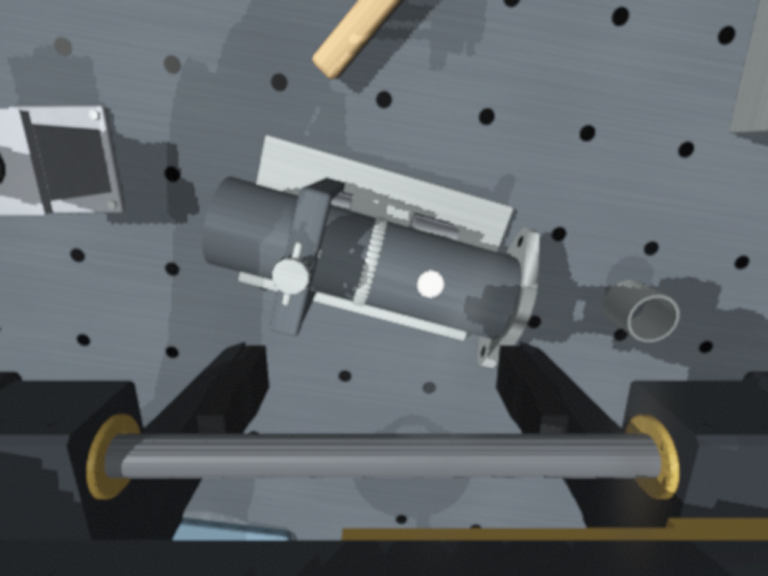

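Run:
```python
import cv2
a=cv2.imread("pics/w1.png")
print(a.shape)
b=a[160:370,190:560]
cv2.imwrite("pics/w1c.png",cv2.resize(b,None,fx=2,fy=2,interpolation=cv2.INTER_CUBIC))
```

```text
(576, 768, 3)
```

View pics/w1c.png

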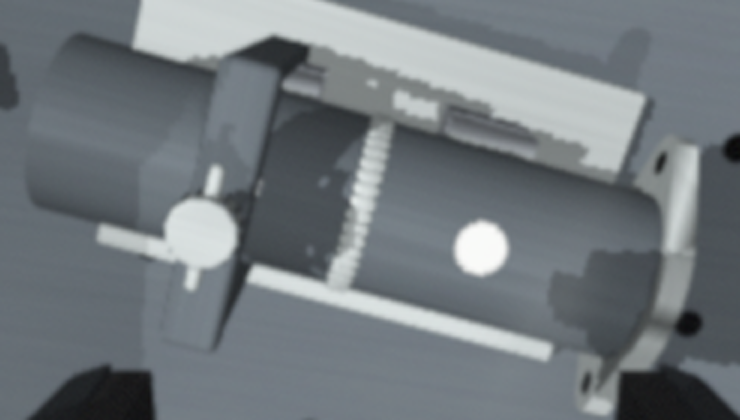

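```bash
cat > fit.py <<'E'
from h import *
from scipy.optimize import least_squares
np.set_printoptions(precision=4,suppress=True)
S=cam("scene");D=cam("side")
W=cam("wrist",dict(tool_pos=np.array([0.52583293,-0.16953153,0.31080213]),tcp_rot=[-0.7030208833763475,-0.055909487671040245,0.7070505959478253,-0.05210778727720912]))
w=lambda u,v:((190+u/2+.25)/1.5-.17,(160+v/2+.25)/1.5-.17)
s=lambda u,v:(180+u/3.75-.37,90+v/3.75-.37)
d=lambda u,v:(240+u/4-.37,110+v/4-.37)
E=[(80,35),(215,71),(395,123),(540,160),(640,190),(35,205),(250,263),(350,289),(545,341)]
rays=[ray(W,w(*e)) for e in E]
def line(p):
    a=np.array([-np.sin(p[2]),np.cos(p[2]),0]);o=np.array([p[0],-.16,p[1]]);return o,a
def res(p):
    o,a=line(p);r=[]
    for q,dd in rays:
        n=np.cross(a,dd);n/=np.linalg.norm(n);r.append((abs((o-q)@n)-.038)*1000)
    return r
f=least_squares(res,[.51,.08,-.1]);print(f.x,np.array(f.fun))
print("spot",tri((S,s(163,115)),(D,d(239,122)),(W,w(481.5,248))))
print("spot",tri((S,s(163,115)),(W,w(481.5,248))),tri((D,d(239,122)),(W,w(481.5,248))))
for z in (.074,.076,.078,f.x[1]):
    g=least_squares(lambda p:res([p[0],z,p[1]]),[.51,-.1]).x;o,a=line([g[0],z,g[1]])
    for nm,c,uv in (("W",W,w(481.5,248)),("S",S,s(163,115)),("D",D,d(239,122))):
        q,dd=ray(c,uv); # intersect cylinder
        P=np.eye(3)-np.outer(a,a);m=P@(q-o);n=P@dd
        t=(-(m@n)-np.sqrt((m@n)**2-(n@n)*(m@m-.038**2)))/(n@n);X=q+t*dd
        nn=P@(X-o)/.038;xa=np.cross(a,[0,0,1])
        print(z,nm,X,"tilt",np.arctan2(nn@xa,nn[2]),"along",(X-o)@a,g)
print("knobtop",tri((S,s(223,147)),(D,d(222,142)),(W,w(201,231))))
for uv in [(383,125),(340,285)]: 
    print("weld",tri((W,w(*uv)))if 0 else atz(W,w(*uv),.08))
E
python3 fit.py
```

```text
[ 0.5095  0.0753 -0.118 ] [-0.4661  0.1897 -0.5665  0.8565 -0.0369 -0.5514  0.1158  0.0206  0.3914]
spot (array([ 0.5091, -0.2107,  0.1163]), [np.float64(0.0016748054481703425), np.float64(0.0013436567086033964), np.float64(0.0010520893823254185)])
spot (array([ 0.5108, -0.2094,  0.119 ]), [np.float64(0.0009355127348272096), np.float64(0.0009355127348272355)]) (array([ 0.5084, -0.2098,  0.1168]), [np.float64(0.0007750293455326979), np.float64(0.0007750293455327789)])
0.074 W [ 0.5078 -0.2103  0.1117] tilt 0.11816728482211636 along -0.05016292661756685 [ 0.5092 -0.1179]
0.074 S [ 0.5081 -0.2154  0.1116] tilt 0.14372779866434554 along -0.05516996768059776 [ 0.5092 -0.1179]
0.074 D [ 0.5079 -0.217   0.1116] tilt 0.14327504617602377 along -0.05673310173549713 [ 0.5092 -0.1179]
0.076 W [ 0.5083 -0.21    0.1137] tilt 0.12005744224511283 along -0.04983528276622213 [ 0.5097 -0.1181]
0.076 S [ 0.5091 -0.2139  0.1136] tilt 0.15197184289931326 along -0.05355917777164595 [ 0.5097 -0.1181]
0.076 D [ 0.5078 -0.2142  0.1137] tilt 0.12045247558893803 along -0.05408170214684118 [ 0.5097 -0.1181]
0.07
[... 176 characters left out ...]
6812442463 [ 0.5102 -0.1183]
0.078 D [ 0.5078 -0.2115  0.1158] tilt 0.09776480159281012 along -0.05145646362132938 [ 0.5102 -0.1183]
0.07530677705768712 W [ 0.5081 -0.2101  0.113 ] tilt 0.11940248202184967 along -0.04994884925485105 [ 0.5095 -0.118 ]
0.07530677705768712 S [ 0.5088 -0.2144  0.1129] tilt 0.14911782223325765 along -0.05411728184695173 [ 0.5095 -0.118 ]
0.07530677705768712 D [ 0.5079 -0.2152  0.113 ] tilt 0.12834702021963346 along -0.05499772173037382 [ 0.5095 -0.118 ]
knobtop (array([ 0.5178, -0.1092,  0.1721]), [np.float64(0.0012266748896939083), np.float64(0.0005468397513213935), np.float64(0.0008187652122607548)])
weld [ 0.5457 -0.1641  0.08  ]
weld [ 0.4716 -0.1559  0.08  ]
```

```bash
python3 -c "
from h import *
goal([.55,.148,.30],down(.15))"
```

```text
dp mm [  12.  -310.3  -74.4] rot deg [0.45 0.34 0.32] t 1.45
```

Request:
apply_moves --rows '[{"rotation":[0,0,0],"dp":[1,-39,-9],"jaw":1},{"rotation":[0,0,0],"dp":[1,-39,-9],"jaw":1},{"rotation":[0,0,0],"dp":[1,-39,-9],"jaw":1},{"rotation":[0,0,0],"dp":[1,-39,-9],"jaw":1},{"rotation":[0,0,0],"dp":[1,-39,-9],"jaw":1},{"rotation":[0,0,0],"dp":[1,-39,-9],"jaw":1},{"rotation":[0,0,0],"dp":[1,-39,-9],"jaw":1},{"rotation":[0.5,0,0.3],"dp":[5,-35,-9],"jaw":1},{"rotation":[0,0,0],"dp":[0,0,0],"jaw":1},{"rotation":[0,0,0],"dp":[0,0,0],"jaw":1}]'

```text
clock: 2.28
tool_pos: [0.5452, 0.1455, 0.2959]
tcp_rot: [-0.701, -0.057, 0.708, -0.062]
wrist_force: [-0.1, -0.8, -0.2]
finger_gap: 0.0881
```

```bash
python3 -c "
from h import *
import cv2
goal([.55,.148,.30],down(.15))
s=bot.get_state();print(list(s['tool_pos']),list(s['tcp_rot']))
cv2.imwrite('pics/w2.png',cv2.resize(bot.camera('wrist')[:,:,::-1],(768,576),interpolation=cv2.INTER_CUBIC))
cv2.imwrite('pics/w2c.png',cv2.resize(cv2.imread('pics/w2.png')[130:380,250:550],None,fx=2.3,fy=2.3,interpolation=cv2.INTER_CUBIC))"
```

```text
dp mm [-4.2 -1.7 -5.1] rot deg [ 1.03  0.55 -0.31] t 2.2833
[np.float64(0.545208066295987), np.float64(0.14546136508885169), np.float64(0.29590604066745724)] [np.float64(-0.7013912504399057), np.float64(-0.05715297733187741), np.float64(0.7078138318999077), np.float64(-0.061509595671052984)]
```

View pics/w2.png

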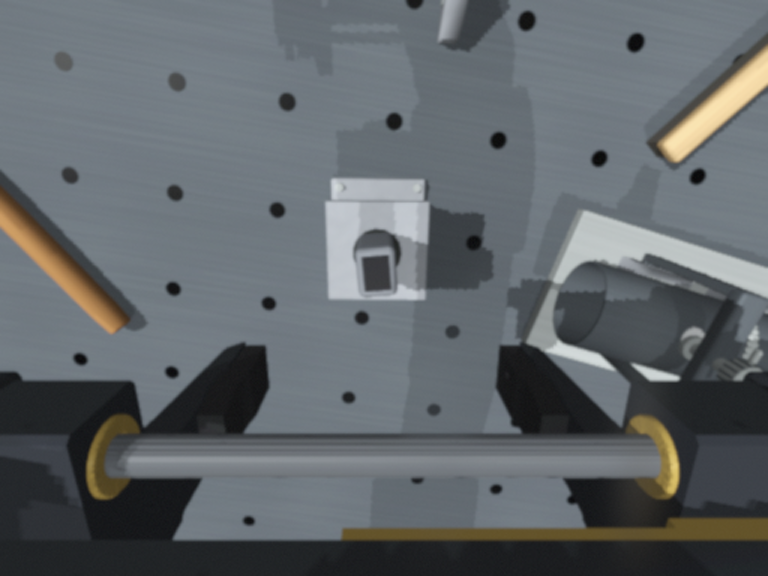

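View pics/w2c.png

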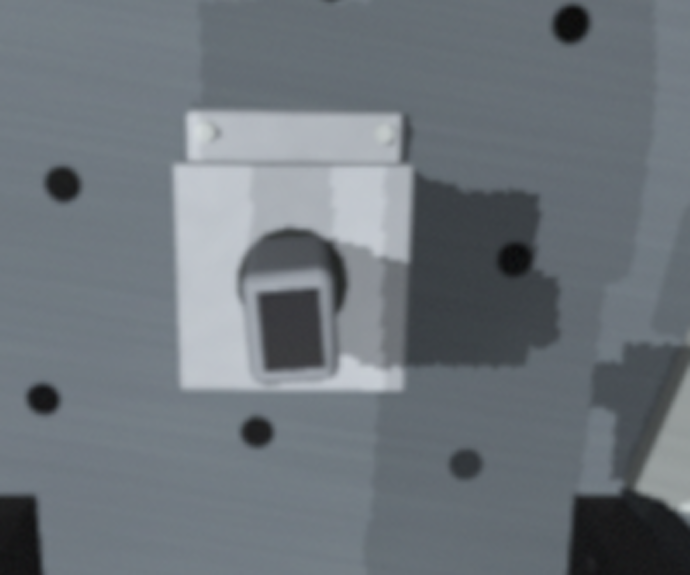

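Run:
```python
from h import *
np.set_printoptions(precision=4,suppress=True)
W=cam("wrist");S=cam("scene");D=cam("side")
w=lambda u,v:((250+u/2.3+.25)/1.5-.17,(130+v/2.3+.25)/1.5-.17)
s=lambda u,v:(180+u/3.75-.37,90+v/3.75-.37)
d=lambda u,v:(240+u/4-.37,110+v/4-.37)
print("c",atz(W,w(292,329),.16),tri((S,s(394,379)),(D,d(148,380)),(W,w(292,329))))
P=[atz(W,w(*q),.16) for q in [(257,291),(320,287),(327,367),(265,372)]]
for a,b in ((0,1),(1,2),(2,3),(3,0)): v=P[b]-P[a];print(np.linalg.norm(v),np.degrees(np.arctan2(v[1],v[0])))
P=[atz(W,w(*q),.1) for q in [(173,165),(413,163),(404,389),(181,389)]]
print("shelf c",np.mean(P,0))
for a,b in ((0,1),(1,2),(2,3),(3,0)): v=P[b]-P[a];print(np.linalg.norm(v),np.degrees(np.arctan2(v[1],v[0])))
```

```text
c [0.5467 0.1495 0.16  ] (array([0.546 , 0.1488, 0.1585]), [np.float64(0.0009214431030951109), np.float64(0.0005805100681139601), np.float64(0.0006998758114979654)])
0.01748492475483874 -76.71056292824835
0.023424964685311956 -165.2305863445798
0.017695185268946395 104.40569891897182
0.023765208788622615 14.249284647908855
shelf c [0.5464 0.1497 0.1   ]
0.0784288215685551 -79.9477761803148
0.07839747125875503 -170.72461986072588
0.07838868516367196 99.54138084238625
0.07769806063852448 9.300284453685734
```

```bash
python3 -c "
from h import *
goal([.5467,.1495,.30],down(.25))"
```

```text
dp mm [-4.2 -3.1 -2.4] rot deg [-4.7   0.57 -0.22] t 2.3333
```

Request:
apply_moves --rows '[{"rotation":[-4.7,0.6,-0.2],"dp":[0,-3,-2.5],"jaw":1},{"rotation":[0,0,0],"dp":[20,0,0],"jaw":1},{"rotation":[0,0,0],"dp":[25,0,0],"jaw":1},{"rotation":[0,0,0],"dp":[25,0,0],"jaw":1},{"rotation":[0,0,0],"dp":[15,0,0],"jaw":1},{"rotation":[0,0,0],"dp":[0,0,0],"jaw":1}]'

```text
clock: 2.83
tool_pos: [0.55, 0.1363, 0.2093]
tcp_rot: [0.703, 0.087, -0.7, 0.09]
wrist_force: [0.0, 0.3, -0.2]
finger_gap: 0.0883
```

```bash
python3 -c "
from h import *
import cv2
goal([.5467,.1495,.131],down(.25))
cv2.imwrite('pics/w3.png',cv2.resize(bot.camera('wrist')[:,:,::-1],(768,576),interpolation=cv2.INTER_CUBIC))"
```

```text
dp mm [ 78.3 -14.    0.2] rot deg [ 0.04 -0.23 -0.32] t 2.8333
```

View pics/w3.png

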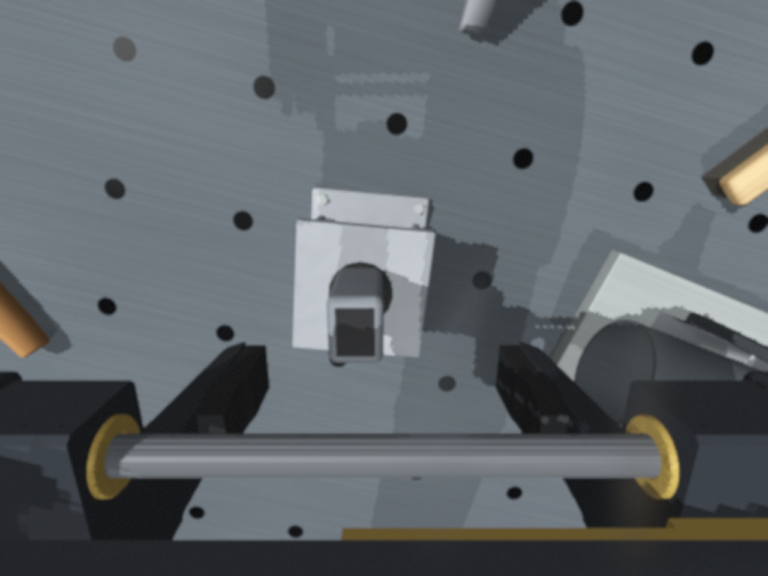

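```bash
python3 -c "
from h import *
W=cam('wrist');print(atz(W,(355.5/1.5-.1,332/1.5-.1),.16),bot.get_state()['qpos'],bot.get_state()['tool_pos'])"
```

```text
[0.54755295 0.14794884 0.16      ] [-0.09901115  0.46557361 -0.295313    1.79353765  0.1755371   0.90304708
 -1.7942281 ] [0.55062928 0.13606821 0.21060702]
```

Request:
apply_moves --rows '[{"rotation":[0,-0.2,-0.3],"dp":[0,-14,0],"jaw":1},{"rotation":[0,0,0],"dp":[0,0,0],"jaw":1}]'

```text
clock: 3.05
tool_pos: [0.548, 0.1484, 0.2122]
tcp_rot: [0.703, 0.087, -0.701, 0.087]
wrist_force: [0.5, -0.1, 1.0]
finger_gap: 0.0881
```

```bash
python3 -c "
from h import *
goal([.5467,.1495,.131],down(.25))"
```

```text
dp mm [81.2 -1.5  1.2] rot deg [-0.18 -0.16 -0.04] t 3.05
```

Request:
apply_moves --rows '[{"rotation":[0,0,0],"dp":[20,-0.5,0.5],"jaw":1},{"rotation":[0,0,0],"dp":[20,0,0],"jaw":1},{"rotation":[0,0,0],"dp":[20,0,0],"jaw":1},{"rotation":[0,0,0],"dp":[10,0,0],"jaw":1},{"rotation":[0,0,0],"dp":[0,0,0],"jaw":1}]'

```text
clock: 3.47
tool_pos: [0.5533, 0.1516, 0.148]
tcp_rot: [0.708, 0.089, -0.695, 0.087]
wrist_force: [-0.3, 0.3, -0.3]
finger_gap: 0.0878
```

```bash
python3 -c "
from h import *
goal([.547,.149,.131],down(.25))"
```

```text
dp mm [16.9  1.   7.1] rot deg [-0.04 -1.02  0.  ] t 3.4667
```

Request:
apply_moves --rows '[{"rotation":[0,-1,0],"dp":[8,1,7],"jaw":1},{"rotation":[0,0,0],"dp":[8,0,0],"jaw":1},{"rotation":[0,0,0],"dp":[0,0,0],"jaw":1},{"rotation":[0,0,0],"dp":[0,0,0],"jaw":1}]'

```text
clock: 3.8
tool_pos: [0.5483, 0.1495, 0.1339]
tcp_rot: [0.703, 0.088, -0.701, 0.088]
wrist_force: [0.2, 0.3, -0.1]
finger_gap: 0.0879
```

```bash
python3 -c "
from h import *
goal([.547,.149,.131],down(.25))"
```

```text
dp mm [2.9 0.2 1.4] rot deg [-0.01 -0.18  0.01] t 3.8
```

Request:
apply_moves --rows '[{"rotation":[0,-0.2,0],"dp":[2,0,1.4],"jaw":1},{"rotation":[0,0,0],"dp":[0,0,0],"jaw":0},{"rotation":[0,0,0],"dp":[0,0,0],"jaw":-1},{"rotation":[0,0,0],"dp":[0,0,0],"jaw":-1},{"rotation":[0,0,0],"dp":[0,0,0],"jaw":-1},{"rotation":[0,0,0],"dp":[0,0,0],"jaw":-1},{"rotation":[0,0,0],"dp":[0,0,0],"jaw":-1},{"rotation":[0,0,0],"dp":[0,0,0],"jaw":-1}]' --squeeze 30

```text
clock: 4.47
tool_pos: [0.5482, 0.1495, 0.1338]
tcp_rot: [0.703, 0.088, -0.701, 0.088]
wrist_force: [0.3, -0.7, 0.1]
finger_gap: 0.0437
```

```bash
python3 -c "
from h import *
goal([.547,.149,.131],down(.25));print(bot.get_state())"
```

```text
dp mm [2.8 0.2 1.3] rot deg [-0.03 -0.17  0.02] t 4.4667
{'clock': 4.4667, 'qpos': array([-0.13760988,  0.57502722, -0.2749882 ,  1.8375041 ,  0.21713214,
        0.75524184, -1.85017479]), 'qvel': array([-0.00202725, -0.00202914, -0.00026327, -0.00043852,  0.00049682,
       -0.00024399, -0.00095193]), 'tau': array([ 2.79916625e-03, -5.28198874e+01, -2.99322434e+00, -1.94176000e+01,
        1.50152785e-02, -8.89102137e-02, -1.56278538e-04]), 'tool_pos': array([0.54823101, 0.14951313, 0.13383726]), 'tcp_rot': array([ 0.70262884,  0.08825291, -0.70058991,  0.08773773]), 'wrist_force': array([ 0.27992863, -0.67022444,  0.05789039]), 'ft_torque': array([-6.01461025e-02, -7.55003059e-05, -2.08472957e-02]), 'finger_gap': 0.043696961003627285}
```

Request:
apply_moves --rows '[{"rotation":[0,0,0],"dp":[0,0,0],"jaw":-1},{"rotation":[0,0,0],"dp":[0,0,0],"jaw":-1},{"rotation":[0,0,0],"dp":[0,0,0],"jaw":-1},{"rotation":[0,0,0],"dp":[0,0,0],"jaw":-1},{"rotation":[0,0,0],"dp":[0,0,0],"jaw":-1},{"rotation":[0,0,0],"dp":[0,0,0],"jaw":-1}]'

```text
clock: 4.97
tool_pos: [0.5483, 0.1494, 0.1339]
tcp_rot: [0.703, 0.088, -0.701, 0.088]
wrist_force: [0.2, 0.5, -0.4]
finger_gap: 0.0261
```

```bash
python3 -c "
from h import *
goal([.547,.149,.131],down(.25));print(bot.get_state()['wrist_force'])"
```

```text
dp mm [2.9 0.1 1.3] rot deg [-0.03 -0.17  0.01] t 4.9667
[ 0.15561616  0.51677303 -0.43378803]
```

Request:
apply_moves --rows '[{"rotation":[0,0,0],"dp":[-8,0,0],"jaw":-1},{"rotation":[0,0,0],"dp":[-8,0,0],"jaw":-1},{"rotation":[0,0,0],"dp":[-8,0,0],"jaw":-1},{"rotation":[0,0,0],"dp":[-8,0,0],"jaw":-1}]'

```text
clock: 5.3
tool_pos: [0.5467, 0.1489, 0.1665]
tcp_rot: [-0.701, -0.088, 0.702, -0.088]
wrist_force: [-0.1, 0.2, -2.3]
finger_gap: 0.0258
```

```bash
python3 -c "
from h import *
goal([.5483,.1494,.30],down(.25));print(bot.get_state()['wrist_force'],bot.get_state()['tool_pos'])"
```

```text
dp mm [-1.335e+02 -1.000e-01 -1.500e+00] rot deg [-0.01  0.07  0.01] t 5.3
[-0.12002175  0.18128095 -2.27102781] [0.54669406 0.14892087 0.16649599]
```

Request:
apply_moves --rows '[{"rotation":[0,0,0],"dp":[-8,0,-1],"jaw":-1},{"rotation":[0,0,0],"dp":[-8,0,-0.6],"jaw":-1},{"rotation":[0,0,0],"dp":[-8,0,-0.5],"jaw":-1},{"rotation":[0,0,0],"dp":[-8,0,-0.5],"jaw":-1},{"rotation":[0,0,0],"dp":[-10,0,-0.5],"jaw":-1},{"rotation":[0,0,0],"dp":[-20,0,0],"jaw":-1},{"rotation":[0,0,0],"dp":[-30,0,0],"jaw":-1},{"rotation":[0,0,0],"dp":[-30,0,0],"jaw":-1},{"rotation":[0,0,0],"dp":[-25,0,0],"jaw":-1},{"rotation":[0,0,0],"dp":[-10,0,0],"jaw":-1},{"rotation":[0,0,0],"dp":[0,0,0],"jaw":-1}]'

```text
clock: 6.22
tool_pos: [0.5493, 0.15, 0.3397]
tcp_rot: [0.702, 0.089, -0.701, 0.088]
wrist_force: [0.5, 0.2, -2.0]
finger_gap: 0.0258
```

```bash
python3 -c "
from h import *
import cv2
goal([.5483,.1494,.30],down(.25));print(bot.get_state()['wrist_force'],bot.get_state()['tool_pos'])
cv2.imwrite('pics/w4.png',cv2.resize(bot.camera('wrist')[:,:,::-1],(768,576),interpolation=cv2.INTER_CUBIC))"
```

```text
dp mm [39.7  0.3  1.2] rot deg [ 0.03 -0.06  0.04] t 6.2167
[ 0.52712916  0.16457504 -2.04493026] [0.54933707 0.14998059 0.33971769]
```

View pics/w4.png

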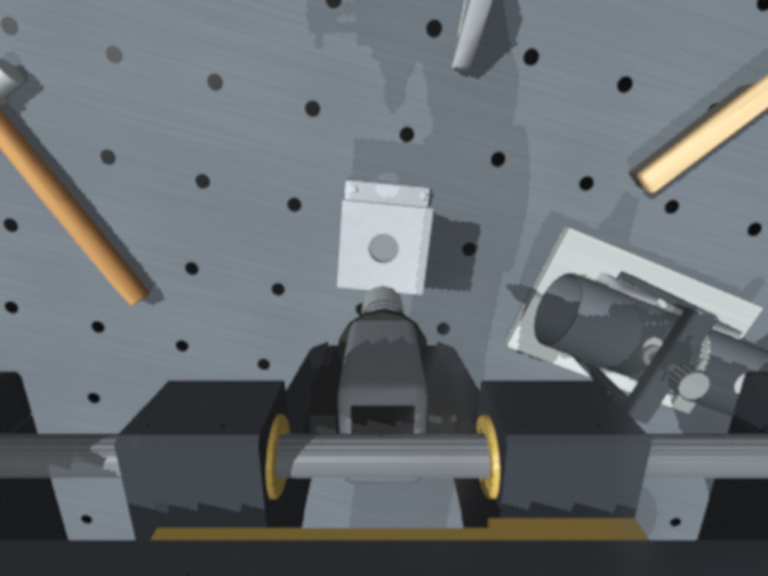

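```bash
cat >> h.py <<'E'
TIP=np.array([.1179,0,.0013])
def press(spot,tilt,yaw,h):
    a=np.array([-np.sin(yaw),np.cos(yaw),0]);xa=np.cross(a,[0,0,1.])
    n=np.cos(tilt)*np.array([0,0,1.])+np.sin(tilt)*xa
    Rg=np.c_[-n,-a,np.cross(-n,-a)]
    return np.asarray(spot)+h*n-Rg@TIP,Rg
E
python3 -c "
from h import *
W=cam('wrist');st=bot.get_state();Rt=R.from_quat(st['tcp_rot']).as_matrix()
print('tip px x1.5',1.5*proj(W,st['tool_pos']+Rt@TIP))
print('hole px',1.5*proj(W,[.5465,.1497,.1]))
p,Rg=press([.5082,-.2105,.1133],.12,-.118,.1);print(p)
goal(p,Rg)"
```

```text
tip px x1.5 [382.8133705  288.98769236]
hole px [382.44953706 248.85715487]
[ 0.53538557 -0.21372287  0.32947738]
dp mm [  9.1 348.9 103.6] rot deg [21.1  -6.82 -1.22] t 6.2667
```

Request:
apply_moves --rows '[{"rotation":[0,0,0],"dp":[0,30,9],"jaw":-1},{"rotation":[0,0,0],"dp":[0,38,11],"jaw":-1},{"rotation":[0,0,0],"dp":[0,38,11],"jaw":-1},{"rotation":[0,0,0],"dp":[0,38,11],"jaw":-1},{"rotation":[0,0,0],"dp":[0,38,11],"jaw":-1},{"rotation":[0,0,0],"dp":[0,38,11],"jaw":-1},{"rotation":[0,0,0],"dp":[0,38,11],"jaw":-1},{"rotation":[0,0,0],"dp":[0,38,11],"jaw":-1},{"rotation":[0,0,0],"dp":[0,35,10],"jaw":-1},{"rotation":[6,-2,0],"dp":[0,0,0],"jaw":-1},{"rotation":[6,-2,0],"dp":[0,0,0],"jaw":-1},{"rotation":[6,-2,0],"dp":[0,0,0],"jaw":-1},{"rotation":[0,0,0],"dp":[0,0,0],"jaw":-1},{"rotation":[0,0,0],"dp":[0,0,0],"jaw":-1}]'

```text
clock: 7.43
tool_pos: [0.5276, -0.2105, 0.3206]
tcp_rot: [-0.657, 0.028, 0.753, 0.021]
wrist_force: [-0.0, -0.1, -1.7]
finger_gap: 0.0259
```

```bash
python3 -c "
from h import *
p,Rg=press([.5082,-.2105,.1133],.12,-.118,.06)
goal(p,Rg);print(bot.get_state()['tool_pos'],bot.get_state()['wrist_force'])"
```

```text
dp mm [30.1  2.  -7.3] rot deg [ 2.69  0.8  -1.14] t 7.4333
[ 0.52761055 -0.21053949  0.32055249] [-0.02833966 -0.09301962 -1.71202559]
```

Request:
apply_moves --rows '[{"rotation":[2.7,0.8,-1.1],"dp":[10,2,-7],"jaw":-1},{"rotation":[0,0,0],"dp":[18,0,0],"jaw":-1},{"rotation":[0,0,0],"dp":[0,0,0],"jaw":-1},{"rotation":[0,0,0],"dp":[0,0,0],"jaw":-1}]'

```text
clock: 7.77
tool_pos: [0.5304, -0.2109, 0.2896]
tcp_rot: [-0.663, 0.034, 0.747, 0.04]
wrist_force: [-0.9, -0.1, -1.7]
finger_gap: 0.0259
```

```bash
cat > look.py <<'E'
from h import *
import cv2,sys
k=sys.argv[1];h=float(sys.argv[2])
np.set_printoptions(precision=4,suppress=True)
p,Rg=press([.5082,-.2105,.1133],.12,-.118,h)
goal(p,Rg);st=bot.get_state();print(st['tool_pos'],list(st['tcp_rot']),st['wrist_force'])
Rt=R.from_quat(st['tcp_rot']).as_matrix();T=st['tool_pos']+Rt@TIP;print('tip',T)
for n,(u0,v0,u1,v1) in dict(wrist=(170,130,350,260),scene=(180,60,270,160),side=(250,90,350,190)).items():
    im=bot.camera(n)[:,:,::-1]; f=760/(u1-u0) if n=='wrist' else 5.5
    cv2.imwrite(f'pics/{n}{k}.png',cv2.resize(im[v0:v1,u0:u1],None,fx=f,fy=f,interpolation=cv2.INTER_CUBIC))
    c=cam(n,st); print(n,'f',f,'tip px in crop',(proj(c,T)-[u0,v0]+.5)*f)
E
python3 look.py 5 .06
```

```text
dp mm [-0.3  2.2 -0.4] rot deg [ 0.72 -0.09  0.09] t 7.7667
[ 0.5304 -0.2109  0.2896] [np.float64(-0.6631513580389686), np.float64(0.033942335109497304), np.float64(0.7466176872001661), np.float64(0.04049967133522456)] [-0.9418 -0.1267 -1.6897]
tip [ 0.5153 -0.2089  0.1727]
wrist f 4.222222222222222 tip px in crop [360.9601 266.7288]
scene f 5.5 tip px in crop [230.6091 273.0569]
side f 5.5 tip px in crop [268.7859 208.5836]
```

View pics/wrist5.png

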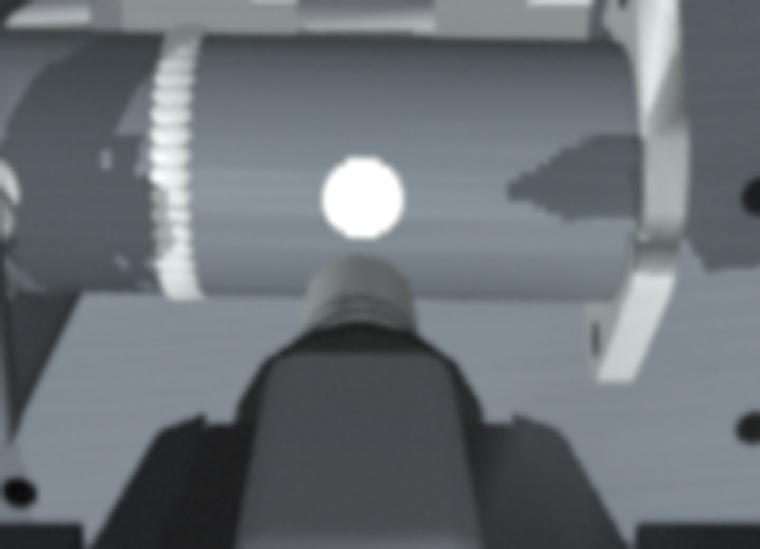

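View pics/scene5.png

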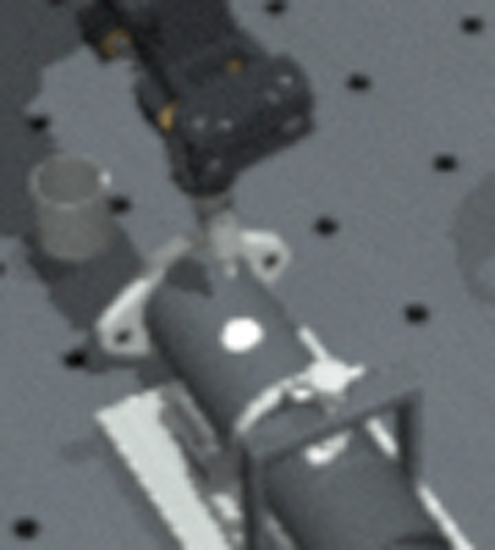

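View pics/side5.png

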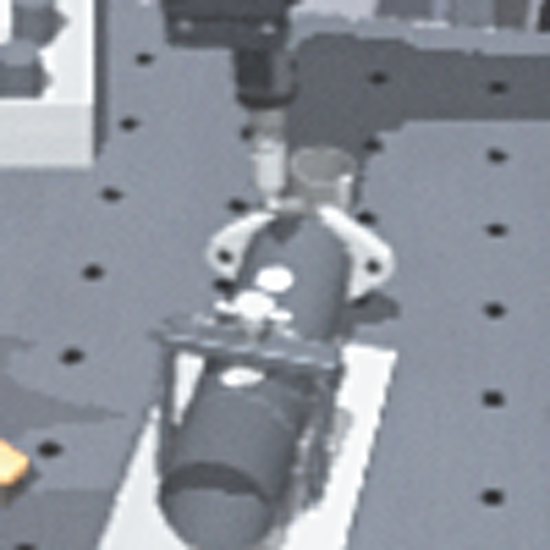

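```bash
cat > fit2.py <<'E'
from h import *
from scipy.optimize import least_squares
np.set_printoptions(precision=4,suppress=True)
S=cam("scene");D=cam("side")
W1=cam("wrist",dict(tool_pos=np.array([0.52583293,-0.16953153,0.31080213]),tcp_rot=[-0.7030208833763475,-0.055909487671040245,0.7070505959478253,-0.05210778727720912]))
W2=cam("wrist",dict(tool_pos=np.array([.5304,-.2109,.2896]),tcp_rot=[-0.6631513580389686,0.033942335109497304,0.7466176872001661,0.04049967133522456]))
w1=lambda u,v:((190+u/2+.25)/1.5-.17,(160+v/2+.25)/1.5-.17)
w2=lambda u,v:(170+u/4.2222-.38,130+v/4.2222-.38)
s=lambda u,v:(180+u/5.5-.4,60+v/5.5-.4)
d=lambda u,v:(250+u/5.5-.4,90+v/5.5-.4)
rays=[ray(W1,w1(*e)) for e in [(80,35),(215,71),(395,123),(540,160),(640,190),(35,205),(250,263),(350,289),(545,341)]]
r2=[ray(W2,w2(*e)) for e in [(205,36),(400,38),(600,41),(30,30),(215,293),(420,297),(590,300),(90,291)]]
sp=dict(W1=(W1,w1(481.5,248)),W2=(W2,w2(363,197.5)),S=(S,s(241,336)),D=(D,d(274,278)))
def line(p): return np.array([p[0],-.16,p[1]]),np.array([-np.sin(p[2]),np.cos(p[2]),0])
def res(p,rr):
    o,a=line(p);r=[]
    for q,dd in rr:
        n=np.cross(a,dd);n/=np.linalg.norm(n);r.append((abs((o-q)@n)-.038)*1000)
    return np.array(r)
for rr in (rays,r2,rays+r2):
    f=least_squares(res,[.51,.08,-.1],args=(rr,));print(f.x,f.fun)
    o,a=line(f.x)
    for nm,(c,uv) in sp.items():
        q,dd=ray(c,uv);P=np.eye(3)-np.outer(a,a);m=P@(q-o);n=P@dd
        t=(-(m@n)-np.sqrt((m@n)**2-(n@n)*(m@m-.038**2)))/(n@n);X=q+t*dd
        nn=P@(X-o)/.038;xa=np.cross(a,[0,0,1]);print(nm,X,"tilt",np.arctan2(nn@xa,nn[2]).round(3))
print(tri(sp['W1'],sp['W2']),tri(*sp.values()))
print("tip tri scene/side/",tri((S,s(231,275)),(D,d(271,205))))
E
python3 fit2.py
```

```text
[ 0.5095  0.0753 -0.1178] [-0.4654  0.1901 -0.5665  0.8561 -0.0375 -0.5504  0.116   0.0204  0.3904]
W1 [ 0.5082 -0.2103  0.113 ] tilt 0.12
W2 [ 0.508  -0.2086  0.113 ] tilt 0.111
S [ 0.5089 -0.2124  0.1129] tilt 0.146
D [ 0.5077 -0.2151  0.113 ] tilt 0.124
[ 0.5081  0.0735 -0.1237] [-0.4786 -0.0183  0.1828  0.3093 -0.0658  0.0344  0.0238  0.0028]
W1 [ 0.5076 -0.2106  0.111 ] tilt 0.151
W2 [ 0.5073 -0.2086  0.1111] tilt 0.136
S [ 0.5079 -0.2139  0.1109] tilt 0.171
D [ 0.5078 -0.2179  0.1108] tilt 0.181
[ 0.5094  0.0761 -0.1208] [-0.5715  0.2543 -0.2638  1.3505  0.598  -0.6179 -0.2174 -0.4391 -0.3231
 -1.0694 -0.771  -0.7337 -0.1463 -0.0923  0.1633  0.2824 -0.1196]
W1 [ 0.5084 -0.2101  0.1138] tilt 0.134
W2 [ 0.5083 -0.2087  0.1138] tilt 0.127
S [ 0.5093 -0.2118  0.1136] tilt 0.162
D [ 0.5077 -0.2141  0.1138] tilt 0.128
(array([ 0.5105, -0.209 ,  0.12  ]), [np.float64(0.00026013239661372786), np.float64(0.00026013239661367804)]) (array([ 0.5091, -0.2096,  0.1165]), [np.float64(0.0001397113427409329), np.float64(0.0008230398108353815), np.float64(0.0014209060625987207), np.float64(0.0016719496174100012)])
tip tri scene/side/ (array([ 0.5148, -0.2084,  0.1735]), [np.float64(0.0019447209637592847), np.float64(0.001944720963759295)])
```

```bash
sed -i 's/press(.*,h)/press([.5083,-.2095,.1133],.13,-.12,h)/' look.py; tail -6 h.py >/dev/null; python3 -c "
from h import *
p,Rg=press([.5083,-.2095,.1133],.13,-.12,.012)
goal(p,Rg)"
```

```text
dp mm [48.5  1.3 -1.3] rot deg [ 0.76 -0.71  0.05] t 7.9167
```

Request:
apply_moves --rows '[{"rotation":[0.8,-0.7,0],"dp":[8,1.3,-1.3],"jaw":-1},{"rotation":[0,0,0],"dp":[10,0,0],"jaw":-1},{"rotation":[0,0,0],"dp":[10,0,0],"jaw":-1},{"rotation":[0,0,0],"dp":[10,0,0],"jaw":-1},{"rotation":[0,0,0],"dp":[0,0,0],"jaw":-1},{"rotation":[0,0,0],"dp":[0,0,0],"jaw":-1}]'

```text
clock: 8.42
tool_pos: [0.5278, -0.2116, 0.25]
tcp_rot: [-0.659, 0.039, 0.75, 0.045]
wrist_force: [-0.6, 0.2, -1.4]
finger_gap: 0.0257
```

```bash
python3 look.py 6 .012
```

```text
dp mm [8.2 0.2 0.4] rot deg [ 0.02 -0.11  0.02] t 8.4167
[ 0.5278 -0.2116  0.25  ] [np.float64(-0.659231883334423), np.float64(0.03933887469634862), np.float64(0.7495560512919833), np.float64(0.04507219657998215)] [-0.5577  0.2087 -1.3584]
tip [ 0.5116 -0.2096  0.1332]
wrist f 4.222222222222222 tip px in crop [360.9321 266.7638]
scene f 5.5 tip px in crop [238.7646 317.3265]
side f 5.5 tip px in crop [270.2751 258.3807]
```

View pics/wrist6.png

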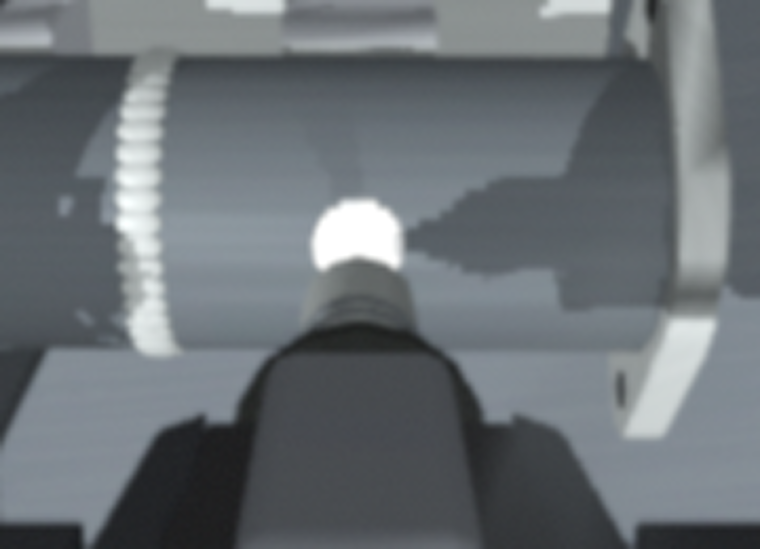

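View pics/scene6.png

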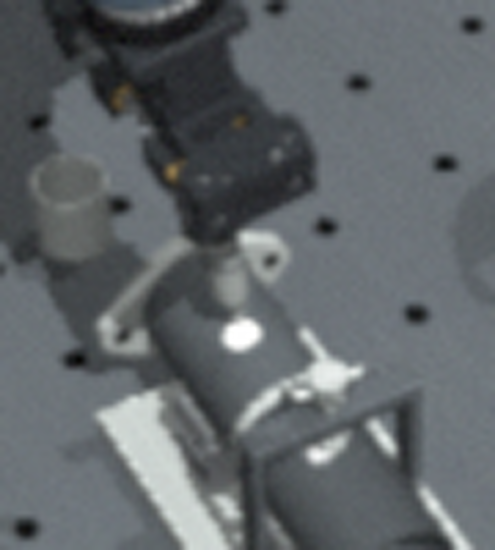

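View pics/side6.png

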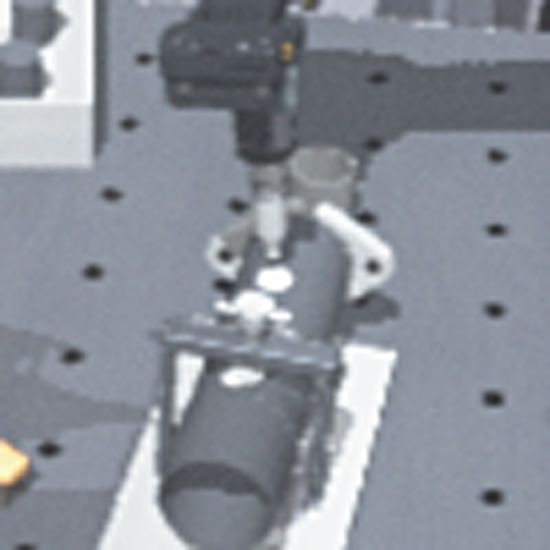

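Request:
apply_moves --rows '[{"rotation":[0,0,0],"dp":[6,0,0],"jaw":-1},{"rotation":[0,0,0],"dp":[6,0,0],"jaw":-1},{"rotation":[0,0,0],"dp":[0,0,0],"jaw":-1},{"rotation":[0,0,0],"dp":[0,0,0],"jaw":-1}]'

```text
clock: 8.9
tool_pos: [0.5274, -0.2119, 0.2388]
tcp_rot: [-0.661, 0.04, 0.748, 0.045]
wrist_force: [-0.1, 0.0, -1.6]
finger_gap: 0.0258
```

```bash
python3 look.py 7 .0;python3 -c "
from h import *
for n,o in (('scene',(180,60)),('side',(250,90))): print(n,(proj(cam(n),[.5083,-.2095,.1133])-o+.5)*5.5)
print(bot.get_state()['wrist_force'])"
```

```text
dp mm [ 9.  -0.1  1.5] rot deg [ 0.   -0.32 -0.02] t 8.9
[ 0.5274 -0.2119  0.2388] [np.float64(-0.6606099878131356), np.float64(0.03977238798933121), np.float64(0.7483333067661476), np.float64(0.04483149718220214)] [-0.11    0.0414 -1.6485]
tip [ 0.5116 -0.21    0.122 ]
wrist f 4.222222222222222 tip px in crop [360.9373 266.739 ]
scene f 5.5 tip px in crop [239.3625 330.2168]
side f 5.5 tip px in crop [269.0766 271.8376]
scene [245.10989961 338.44885952]
side [272.99731361 283.34428294]
[ 0.68895157 -0.39642423 -0.92718668]
```

View pics/wrist7.png

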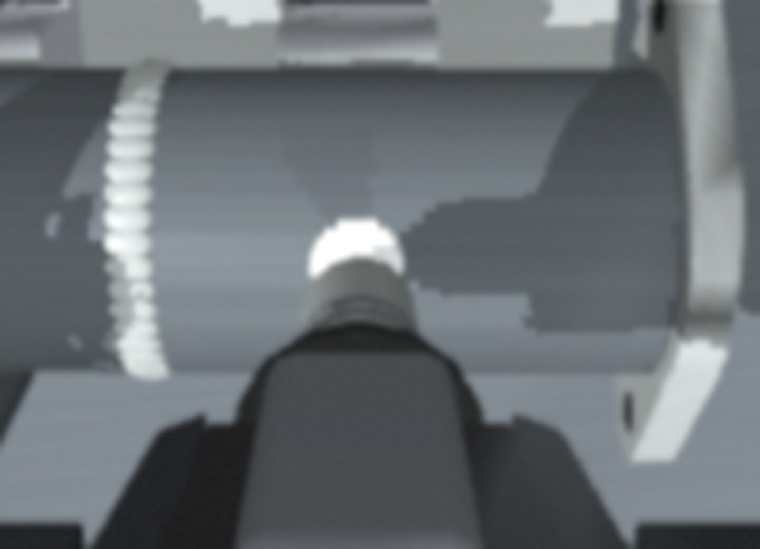

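View pics/scene7.png

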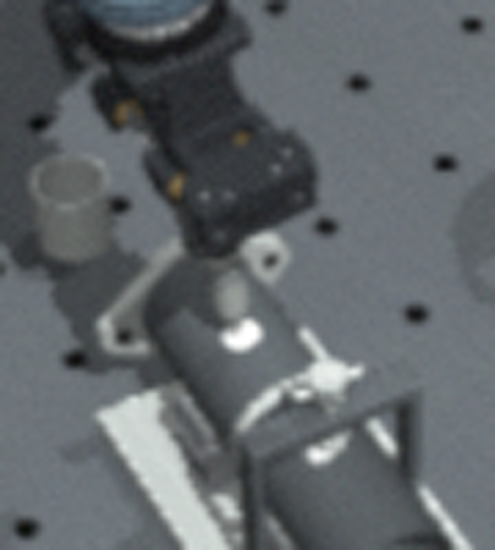

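View pics/side7.png

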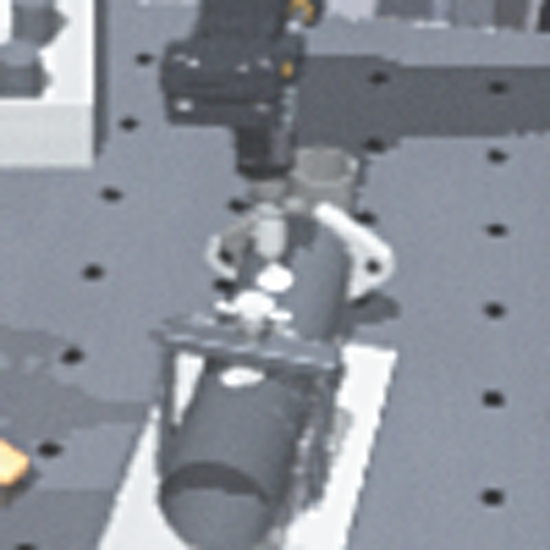

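```bash
cat > spot.py <<'E'
from h import *
import sys
np.set_printoptions(precision=4,suppress=True)
W=cam('wrist');u,v=map(float,sys.argv[1:3]);w=(170+u/4.2222-.38,130+v/4.2222-.38)
for z in (.0753,.0761):
    o=np.array([.5094,-.16,z]);a=np.array([-np.sin(-.12),np.cos(-.12),0])
    q,dd=ray(W,w);P=np.eye(3)-np.outer(a,a);m=P@(q-o);n=P@dd
    t=(-(m@n)-np.sqrt((m@n)**2-(n@n)*(m@m-.038**2)))/(n@n);X=q+t*dd
    nn=P@(X-o)/.038;xa=np.cross(a,[0,0,1]);print(X,"tilt",np.arctan2(nn@xa,nn[2]).round(3))
E
python3 spot.py 355.5 263
```

```text
[ 0.5084 -0.2085  0.113 ] tilt 0.126
[ 0.5087 -0.2085  0.1138] tilt 0.136
```

Request:
apply_moves --rows '[{"rotation":[0,-0.4,0],"dp":[2,-1,2.5],"jaw":-1},{"rotation":[0,0,0],"dp":[3,0,0.5],"jaw":-1},{"rotation":[0,0,0],"dp":[0,0,0],"jaw":-1},{"rotation":[0,0,0],"dp":[0,0,0],"jaw":-1}]'

```text
clock: 9.38
tool_pos: [0.5244, -0.2105, 0.2349]
tcp_rot: [-0.659, 0.04, 0.75, 0.045]
wrist_force: [0.7, 0.9, 0.5]
finger_gap: 0.0258
```

```bash
sed -i 's/press(.*,h)/press([.5085,-.2088,.1133],.13,-.12,h)/' look.py
cat > st.py <<'E'
from h import *
np.set_printoptions(precision=4,suppress=True)
p,Rg=press([.5085,-.2088,.1133],.13,-.12,0)
goal(p,Rg);st=bot.get_state();n=-Rg[:,0]
F=st['wrist_force'];print(st['tool_pos'],'F',F,'F.n',F@n,st['ft_torque'],'qv',abs(st['qvel']).max())
E
python3 st.py
```

```text
dp mm [ 4.8  0.3 -1.2] rot deg [ 0.01 -0.02 -0.04] t 9.3833
[ 0.5244 -0.2105  0.2349] F [0.6527 0.8649 0.53  ] F.n 0.5960982094396544 [ 0.0126 -0.0803 -0.0039] qv 0.004288191534338945
```

```bash
python3 - <<'E'
from h import *
F=[]
for i in range(6):
    bot.camera('wrist');F.append(bot.get_state()['wrist_force'])
print(np.round(F,2),np.mean(F,0))
E
python3 look.py 8 0
```

```text
[[ 0.21  0.73  0.16]
 [ 0.32 -0.01  0.34]
 [ 0.37 -0.06 -0.28]
 [ 0.18 -0.54 -0.31]
 [-0.13  0.06 -0.45]
 [ 0.75  0.04  0.54]] [0.28093967 0.03544967 0.00144564]
dp mm [ 4.8  0.2 -1.2] rot deg [ 0.   -0.01 -0.03] t 9.6833
[ 0.5244 -0.2105  0.2349] [np.float64(-0.6585771453470148), np.float64(0.03975460113136516), np.float64(0.7501238969844203), np.float64(0.044831400696047456)] [0.745  0.037  0.5418]
tip [ 0.508  -0.2086  0.1182]
wrist f 4.222222222222222 tip px in crop [360.9376 266.7698]
scene f 5.5 tip px in crop [246.0552 333.4582]
side f 5.5 tip px in crop [273.9097 278.3561]
```

View pics/wrist8.png

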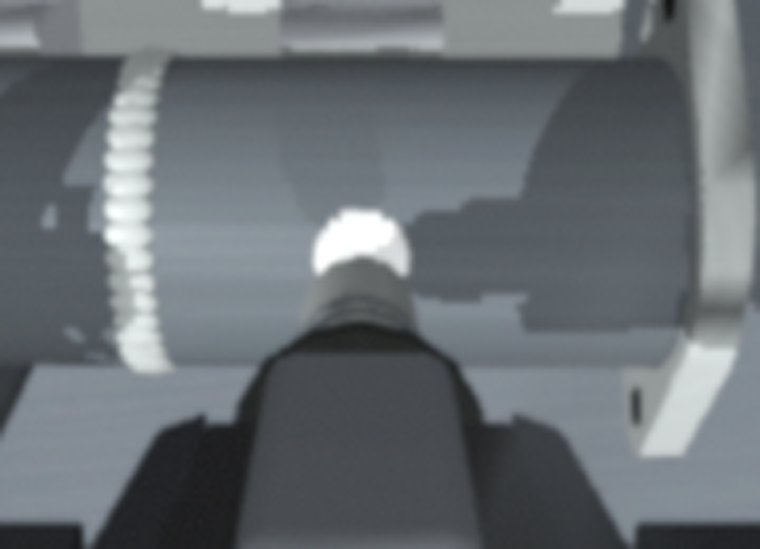

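View pics/scene8.png

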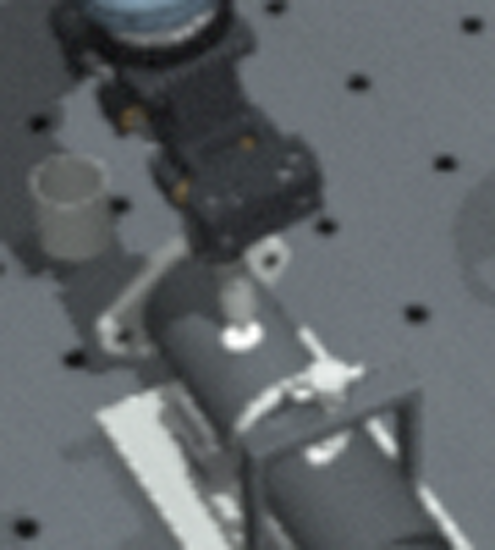

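View pics/side8.png

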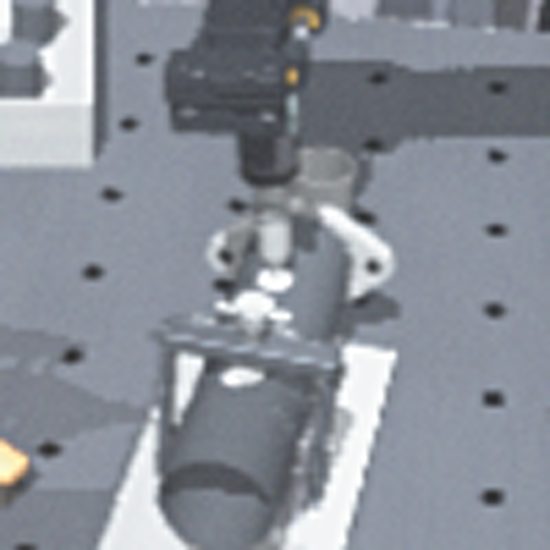

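Run:
```python
import cv2,numpy as np
a=cv2.imread("pics/scene8.png")[250:370,190:300];b=cv2.imread("pics/side8.png")[190:310,220:330]
c=np.hstack([cv2.resize(x,None,fx=3.6,fy=4.5/1.25,interpolation=cv2.INTER_CUBIC) for x in (a,b)])
cv2.imwrite("pics/z8.png",c)
```

```text
(no output)
```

View pics/z8.png

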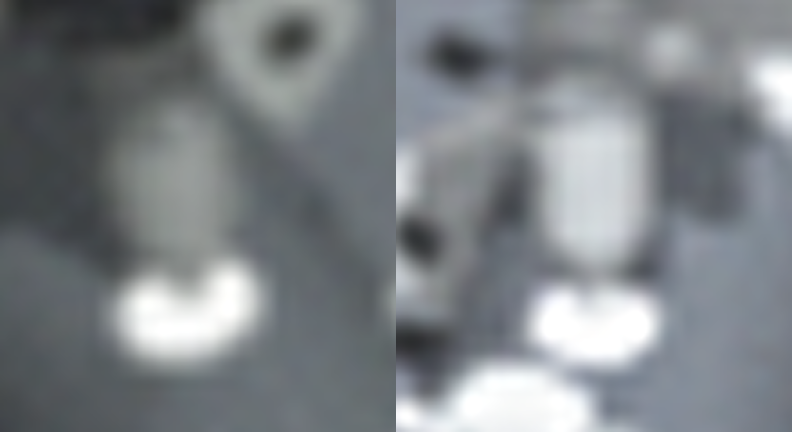

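Request:
apply_moves --rows '[{"rotation":[0,0,0],"dp":[2,-0.7,-1.5],"jaw":-1},{"rotation":[0,0,0],"dp":[0,0,0],"jaw":-1},{"rotation":[0,0,0],"dp":[0,0,0],"jaw":-1}]'

```text
clock: 10.08
tool_pos: [0.5256, -0.2102, 0.2326]
tcp_rot: [-0.658, 0.04, 0.75, 0.045]
wrist_force: [-0.3, 0.2, 0.9]
finger_gap: 0.0258
```

```bash
cat > ff.py <<'E'
from h import *
F=[];n=np.array([.1287,-.0155,.9916])
for i in range(6):
    bot.camera('wrist');F.append(bot.get_state()['wrist_force'])
F=np.array(F);print(np.mean(F,0).round(2),'Fn',(F@n).round(2),(F@n).mean())
E
python3 ff.py;python3 st.py
```

```text
[0.29 0.22 0.84] Fn [0.85 0.25 1.39 1.18 1.24 0.28] 0.8635141409846837
dp mm [2.7 0.6 0.2] rot deg [-0.01  0.01 -0.06] t 10.3833
[ 0.5256 -0.2102  0.2327] F [-0.2042  0.3204  0.3143] F.n 0.2803888022413466 [ 0.0422 -0.0712  0.0369] qv 0.0011207620738104976
```

Request:
apply_moves --rows '[{"rotation":[0,0,0],"dp":[1.6,-0.5,0],"jaw":-1},{"rotation":[0,0,0],"dp":[0,0,0],"jaw":-1},{"rotation":[0,0,0],"dp":[0,0,0],"jaw":-1}]'

```text
clock: 10.63
tool_pos: [0.5254, -0.2101, 0.2313]
tcp_rot: [-0.659, 0.04, 0.75, 0.045]
wrist_force: [0.0, -0.4, 1.9]
finger_gap: 0.0257
```

```bash
python3 ff.py;python3 st.py; python3 look.py 9 0
python3 - <<'E'
import cv2,numpy as np
a=cv2.imread("pics/scene9.png")[250:370,190:300];b=cv2.imread("pics/side9.png")[190:310,220:330]
c=np.hstack([cv2.resize(x,None,fx=3.6,fy=4.5/1.25,interpolation=cv2.INTER_CUBIC) for x in (a,b)])
cv2.imwrite("pics/z9.png",c)
E
```

```text
[-0.54 -0.52  1.  ] Fn [1.06 0.25 1.1  1.01 1.1  1.05] 0.9277746587979895
dp mm [1.3 0.8 0.2] rot deg [-0.03 -0.01 -0.1 ] t 10.9333
[ 0.5254 -0.2101  0.2313] F [-0.0557 -0.365   1.0633] F.n 1.0528702965596368 [-0.0742  0.036   0.0177] qv 0.0015285128060266366
dp mm [1.3 0.8 0.2] rot deg [-0.03 -0.01 -0.1 ] t 10.9333
[ 0.5254 -0.2101  0.2313] [np.float64(-0.6585197739324934), np.float64(0.04029967730118077), np.float64(0.7501608901928833), np.float64(0.04456772570301506)] [-0.0557 -0.365   1.0633]
tip [ 0.509  -0.2083  0.1145]
wrist f 4.222222222222222 tip px in crop [360.9428 266.7691]
scene f 5.5 tip px in crop [245.2845 338.748 ]
side f 5.5 tip px in crop [271.977  282.9263]
```

View pics/z9.png

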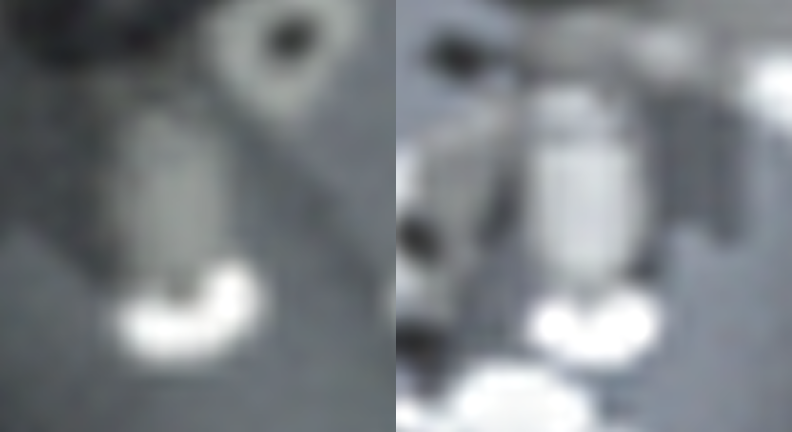

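View pics/wrist9.png

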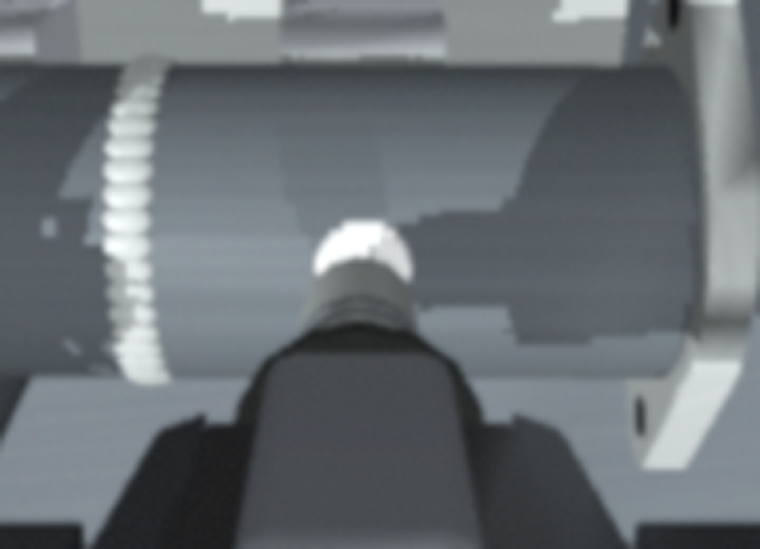

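Request:
apply_moves --rows '[{"rotation":[0,0,0],"dp":[1,0,0],"jaw":-1},{"rotation":[0,0,0],"dp":[0,0,0],"jaw":-1},{"rotation":[0,0,0],"dp":[0,0,0],"jaw":-1},{"rotation":[0,0,0],"dp":[0,0,0],"jaw":-1}]'

```text
clock: 11.42
tool_pos: [0.5253, -0.21, 0.2303]
tcp_rot: [-0.659, 0.04, 0.75, 0.045]
wrist_force: [-0.5, 0.8, 2.3]
finger_gap: 0.0258
```

```bash
sed -i 's/range(6)/range(24)/' ff.py; python3 ff.py;python3 st.py; python3 look.py 10 0
python3 - <<'E'
import cv2,numpy as np
a=cv2.imread("pics/scene10.png")[250:370,190:300];b=cv2.imread("pics/side10.png")[190:310,220:330]
c=np.hstack([cv2.resize(x,None,fx=3.6,fy=4.5/1.25,interpolation=cv2.INTER_CUBIC) for x in (a,b)])
cv2.imwrite("pics/z10.png",c)
E
```

```text
[ 0.05 -0.33  2.06] Fn [1.51 2.41 0.92 2.3  2.19 1.15 2.48 1.89 1.4  1.84 1.91 2.72 2.28 1.45
 3.19 1.64 0.88 1.7  2.55 1.66 2.91 2.87 1.76 3.62] 2.0511585987408267
dp mm [0.3 0.7 0.2] rot deg [-0.03 -0.02 -0.1 ] t 12.6167
[ 0.5253 -0.2101  0.2303] F [ 0.4463 -1.0908  3.574 ] F.n 3.6181938375746965 [-0.0701  0.0359 -0.0096] qv 0.0014031863522871993
dp mm [0.3 0.7 0.2] rot deg [-0.03 -0.02 -0.1 ] t 12.6167
[ 0.5253 -0.2101  0.2303] [np.float64(-0.6585504343606973), np.float64(0.04032140998058974), np.float64(0.7501339138994386), np.float64(0.044549079883020384)] [ 0.4463 -1.0908  3.574 ]
tip [ 0.5089 -0.2083  0.1135]
wrist f 4.222222222222222 tip px in crop [360.943  266.7685]
scene f 5.5 tip px in crop [245.4811 339.7967]
side f 5.5 tip px in crop [272.0231 284.1117]
```

View pics/z10.png

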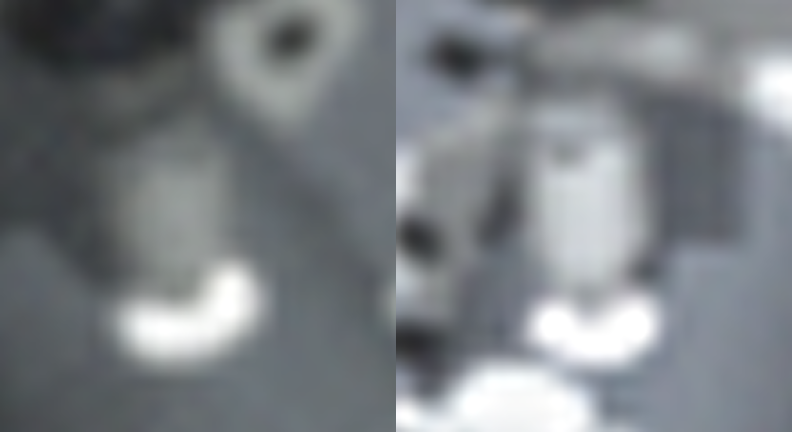

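View pics/wrist10.png

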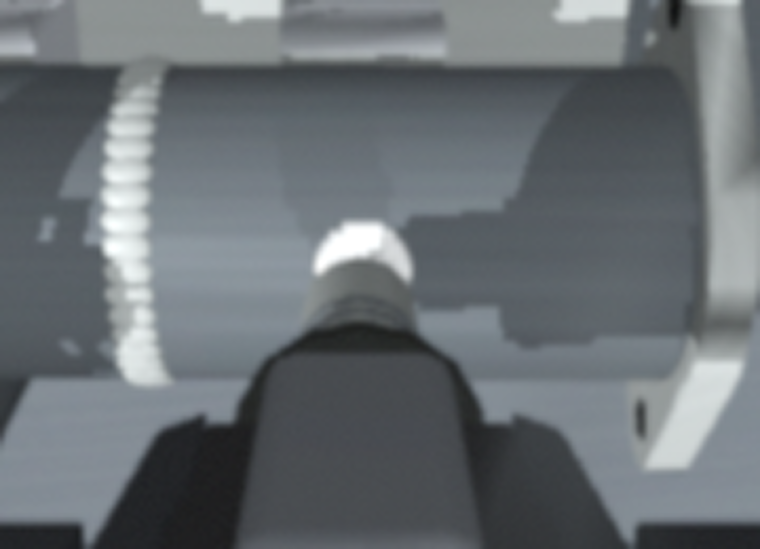

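```bash
python3 -c "
from bench import bot
print(bot.sign_off())"
```

```text
the job is handed in; nothing more can be done
None
```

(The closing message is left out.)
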